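# Hold a bevelled strip in the sawing board

### The arm

A 6-joint arm with a two-finger parallel gripper is mounted at the origin on the work surface; the furniture and walls round the work are solid. World frame = base frame: x ahead of the robot, y to its left, z up, the work surface at z = 0. Lengths are in m, angles in rad, forces in N, time in s.
With the tool pointing down it reaches from about 0.375 to 0.9 m from the base axis. Payload 3.1 kg.
Tool frame: the origin (TCP) lies on the centre line of the jaws, within the pads' length; the fingertips stand 14 mm ahead of it and the grasp point (between the pads) lies 5 mm behind it; y points along the fingers, z is the direction in which the jaws open and shut, and the axes are right-handed (so a half turn about y gives the same grasp; the last joint's range is limited). The gripper opens to 87 mm and grips with 3 to 60 N. Pads are 19 mm wide; open, the fingers measure 117 mm over their backs; the gripper's body (75 mm by 190 mm) begins 51 mm behind the grasp point.
Start: joints at [-1.325, 0.527, 1.433, -0, 1.181, -0.178], TCP at [0.257, -0.57, 0.204] pointing down, gripper open.
Joint ranges: [-3.08, 3.08], [-0.75, 2.2], [0.22, 2.44], [-1.43, 4.57], [0, 2.65], [-2.85, 2.85]. Speed limits (rad/s): [2.79, 2.79, 3.14, 3.14, 3.14, 3.14].

### API

Orientations are given as a unit quaternion [x, y, z, w].
In Python, from rig import robot, vision gives the robot as it stands.
- The arm moves only by the shell command python3 -m crank 'ROWS' [FORCE]. ROWS is JSON, a list of rows, each a list of 7 numbers: the shift along the tool's x, y, z as a fraction of full scale, then the turn, a rotation vector about the tool's x, y, z as a fraction of full scale, then the gripper command: -1 is shut, 1 is fully open, values between are in proportion. In form: [[x, y, z, wx, wy, wz, grip], ...]. A call has 1 to 10 rows; each row is the pose to reach, as a shift and turn from the pose commanded when the call began, along the tool's axes at that moment, turning the shorter way round; what a row does not reach only later rows make up. Full scale, the value 1, is 50 cm for a shift and pi rad for a turn. A row lasts 1/8 s, in which the tool goes at most 62.5 mm and 10.7 degrees, less where a joint would pass 70% of its speed; a pose out of reach is approached as far as the arm can. A call with a number of a shift or a turn outside -1 to 1 is refused whole. A call with a gripper value outside its range is refused whole. The fingers move at their own pace and stop on an object; FORCE is the grip in N (left out, the last holds). Time passes only in rows, so rows that repeat a pose let the fingers close. It gives the time, the measured TCP pose, the force and the opening at its end, in the units of the state.
- robot.get_obs(): the state, without advancing time (a new reading comes with each control period).
- vision.camera(name): name is "side" or "top" or "wrist"; returns the picture (384x512x3 uint8, blue, green, red); there is no depth.
- vision.camera_info(name): a dict with "vfov" (degrees; the focal length in pixels is half the picture's height over the tangent of half this angle, whatever the lens; pixels are square), "cx", "cy" (the principal point, pixels), "world_from_camera" (4x4, takes a point from camera to world coordinates); the wrist camera has in their place "tool_from_camera" (4x4, takes a point from camera to tool coordinates, whose origin is the TCP and whose axes are the tool frame's). Camera axes: x right, y up, looking along -z (the intrinsics and any distortion apply to the point x, -y, -z); pixel columns grow to the right and rows downward; lengths in m; the calibration is good to about 2 mm. A picture is of the moment at which its call begins: read the wrist's pose just before it. camera_info takes no time and is no camera call.
- robot.hand_in(): hands the job in, once; it reports no verdict.
The state is a dict: "time": time; "q": joint angles; "joint_velocities": joint speeds; "joint_torque": joint torques, N m; "position": TCP position; "tool_rot": TCP orientation; "ft_force": force on the tool from outside, world axes, zero at the start; "moment": the same for the moment, N m; "grip_width": finger opening in m.
Only numpy, scipy, OpenCV 4.12 (cv2) and the standard library are available. Lean on these libraries where they do the work, as an engineer would, in place of code of your own. Each camera call takes 0.05 s, during which the arm holds its last target.

### The job

Get the bevelled wood strip ready for sawing: turn it and lay it flat on the sawing board with its bevel up and away from the fence, its square long side flat against the fence and its end up against the metal stop block. Then hold it there with one firm diagonal push on the strip that presses it down on the bed and into the fence at the same time, and finish while still pushing. Leave the plain offcut, the clamp and the padlock where they are.

Things in the scene. Friction and masses are not known exactly. Their poses are not given: they have to be found in the camera images.
- strip: Loose light wood strip, 50 (x) x 140 (y) x 40 mm (z), 0.18 to 0.33 kg. Origin: centre of its underside. Its upper -x long edge is bevelled at 45 degrees, from x = -25, z = 25 mm to x = -10, z = 40 mm, full length; so the -x side is upright up to 25 mm only, the square +x side for all 40 mm. Starts flat on the bench at the left, turned 0.6 to 1.6 rad anticlockwise from world axes.
- strip_bevel (a point): Middle of the strip's bevel: at (-17.5, 0, 32.5) mm in the strip's frame.
- strip_end (a point): Centre of the strip's +y end face, the end that goes against the stop block: at (0, 70, 20) mm in the strip's frame.
- saw_board: Sawing board fixed to the bench, 160 (x) x 260 mm (y). Origin: centre of its underside; x from the open front edge to the fence, y along the fence, z up. Bed top at z = 18 mm. When seated, the strip's axes point as this frame's (its +x side to the fence, its +y end to the stop) and its origin is at x = 25 mm, z = 18 mm here.
- bed: The grey-faced bed of the sawing board, 160 x 260 mm; its origin lies 13 mm below its top, which is at z = 18 mm over the bench.
- fence: Wooden fence fixed along the far (+x) edge of the board, 30 mm thick, 260 mm long, 38 mm high over the bed, with a 3 mm saw slot. Axes as the board's; origin 18 mm over the board's. The face the strip meets is at x = +50 mm of this frame. The bed's friction takes up part of the sideways push: 15 N to the fence and 10 N down serve well.
- stop_block: Dark steel stop block fixed on the bed beside the fence, towards the board's +y end; where along the fence it stands differs. 45 (x) x 25 (y) x 30 mm, with a 7 mm high screw head on top. Origin: centre of its underside; axes as the board's. The strip's end meets its -y face, at y = -12.5 mm.
- plain_offcut: Plain square-edged wood offcut, 45 x 140 x 32 mm, in front of the board: not the workpiece, leave it. Origin: centre of its underside.
- g_clamp1: Green G-clamp, 135 x 95 x 19 mm, lying at the right: leave it. Origin: centre of its underside.
- padlock: Brass padlock, 61 x 40 x 17 mm, lying in front at the left: leave it. Origin: centre of its underside.

How it is judged:
By the outcome, as a careful person would: the job done as asked, in the order asked, and still so for the second after the job is handed in, while the arm keeps its last pose, push and grip.
It also fails if it takes over 61 s, if anything falls off the work surface, if the arm or the gripper's body presses on something with over 40 N, if the wrist force passes 120 N, or if a joint passes its speed limit or range.

## Working session

There is one attempt and no reset: what is moved stays moved. The work goes in short steps, Python scripts to look and compute and a shell command to move; the robot and the scene stay as the last step left them, time stands still between calls to the robot, and variables do not carry over. Pictures are saved under pics/ and viewed, and the job is handed in when it is done.

```bash
ls; mkdir -p pics
python3 - <<'E'
from rig import robot, vision
import cv2
print(robot.get_obs())
for n in ("top","side"):
    print(n,vision.camera_info(n)); cv2.imwrite(f"pics/{n}0.png",vision.camera(n))
print(vision.camera_info("wrist"))
E
```

```text
pics
{'time': 0.0, 'q': array([-1.32552202e+00,  5.28474602e-01,  1.43386618e+00, -1.81098127e-05,
        1.18137446e+00, -1.78509367e-01]), 'joint_velocities': array([ 1.63205246e-04, -3.96757988e-04,  5.45445732e-05, -4.45550152e-04,
        1.25347847e-03, -1.77044280e-03]), 'joint_torque': array([ 9.18484366e-04, -4.40040708e+01, -1.76593781e+01,  6.35178178e-02,
        5.82807348e-02, -1.65660977e-04]), 'position': array([ 0.25683997, -0.56896869,  0.20337796]), 'tool_rot': array([-0.14874475,  0.69204112, -0.69054146,  0.14868282]), 'ft_force': array([-0.22382643, -0.28282013,  1.18191276]), 'moment': array([ 0.03296854, -0.00125801,  0.02192185]), 'grip_width': 0.08715216291838077}
top {'vfov': 48.624719600456956, 'cx': 251.93423764384335, 'cy': 191.76371150512998, 'world_from_camera': array([[ 0.05008858,  0.97470881, -0.21779317,  0.25907058],
       [-0.99873386,  0.04990234, -0.00635884, -0.01824539],
       [ 0.00467037,  0.21783591,  0.97597423,  1.08919141],
       [ 0.        ,  0.        ,  0.        ,  1.        ]])}
side {'vfov': 56.134832982571545, 'cx': 253.10389355703606, 'cy': 195.9350297816569, 'world_from_camera': array([[-0.98851823,  0.07728153, -0.12984326,  0.37886371],
       [-0.15108964, -0.5163734 ,  0.84292967,  0.76345189],
       [-0.00190471,  0.85286932,  0.52212096,  0.5240242 ],
       [ 0.        ,  0.        ,  0.        ,  1.        ]])}
{'vfov': 68.10789383824078, 'cx': 251.54284007937005, 'cy': 191.85214493833956, 'tool_from_camera': array([[-3.95852942e-04, -9.66969185e-01, -2.54892994e-01,
        -7.00046721e-02],
       [-4.49400706e-04,  2.54893160e-01, -9.66969118e-01,
        -1.79449101e-01],
       [ 9.99999821e-01, -2.68228479e-04, -5.35456841e-04,
         1.04904113e-03],
       [ 0.00000000e+00,  0.00000000e+00,  0.00000000e+00,
         1.00000000e+00]])}
```

View pics/top0.png

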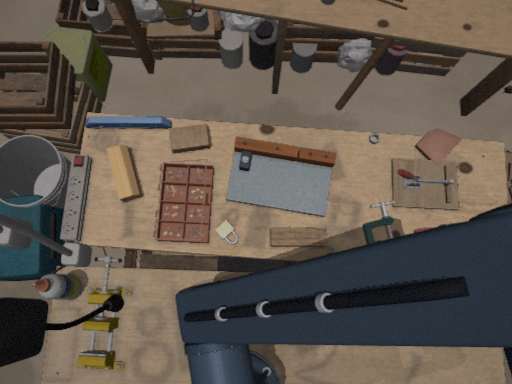

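View pics/side0.png

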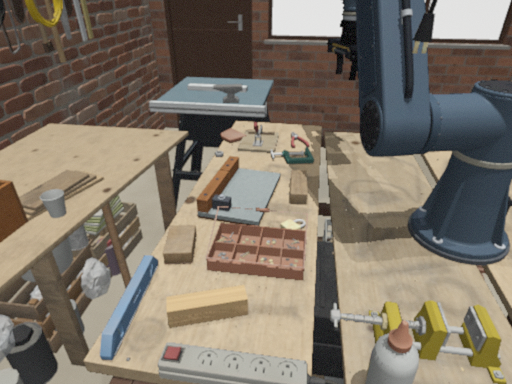

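The top view shows the strip at about (124,172), the board near (280,185), the stop block at (245,160) and the fence from (236,145) to (334,158). Next I zoom in.

```bash
cat > h.py <<'E'
import numpy as np, cv2
from rig import robot, vision
from scipy.spatial.transform import Rotation as R
def cam(n,obs=None):
    i=vision.camera_info(n); f=192/np.tan(np.radians(i['vfov'])/2)
    if n=='wrist':
        T=np.eye(4);T[:3,:3]=R.from_quat(obs['tool_rot']).as_matrix();T[:3,3]=obs['position'];W=T@i['tool_from_camera']
    else: W=i['world_from_camera']
    return f,i['cx'],i['cy'],W
def ray(c,uv):
    f,cx,cy,W=c; d=W[:3,:3]@np.array([(uv[0]-cx)/f,-(uv[1]-cy)/f,-1]); return W[:3,3],d
def plane(c,uv,z):
    o,d=ray(c,uv); return o+d*(z-o[2])/d[2]
def proj(c,p):
    f,cx,cy,W=c; q=W[:3,:3].T@(np.array(p)-W[:3,3]); return np.array([cx+f*q[0]/-q[2],cy-f*q[1]/-q[2]])
E
python3 - <<'E'
import cv2
a=cv2.imread('pics/top0.png');s=cv2.imread('pics/side0.png')
cv2.imwrite('pics/c1.png',cv2.resize(a[130:220,80:170],None,fx=6,fy=6,interpolation=cv2.INTER_CUBIC))
cv2.imwrite('pics/c2.png',cv2.resize(a[130:225,220:345],None,fx=6,fy=6,interpolation=cv2.INTER_CUBIC))
cv2.imwrite('pics/c3.png',cv2.resize(s[275:335,150:260],None,fx=6,fy=6,interpolation=cv2.INTER_CUBIC))
cv2.imwrite('pics/c4.png',cv2.resize(s[145:235,185:290],None,fx=6,fy=6,interpolation=cv2.INTER_CUBIC))
E
```

```text
(no output)
```

View pics/c1.png

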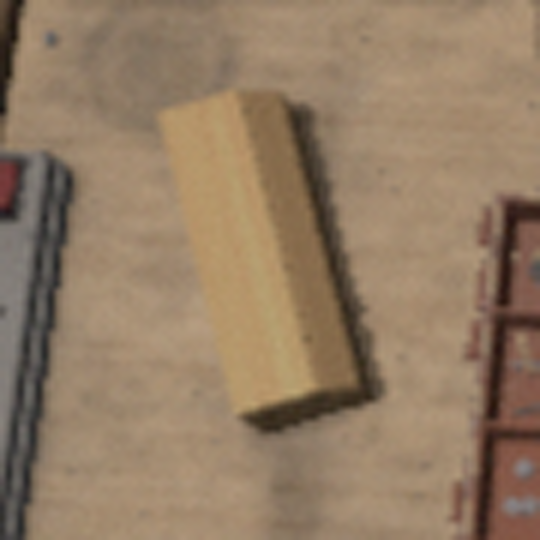

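View pics/c2.png

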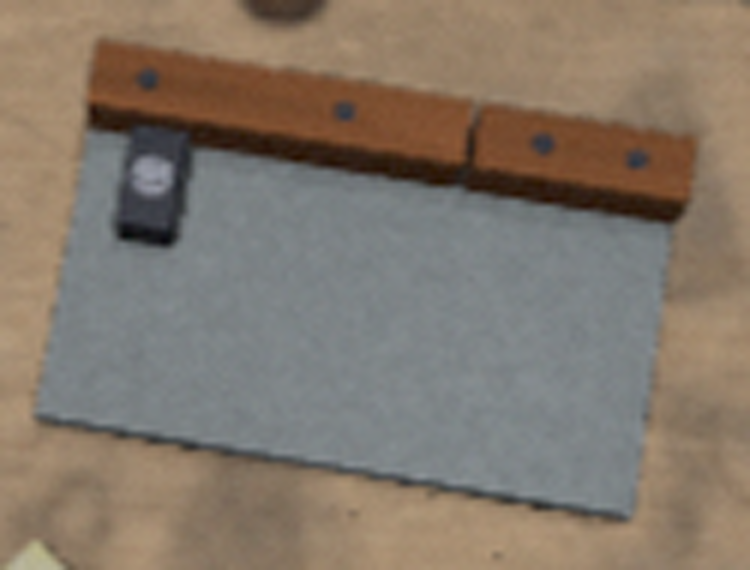

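View pics/c3.png

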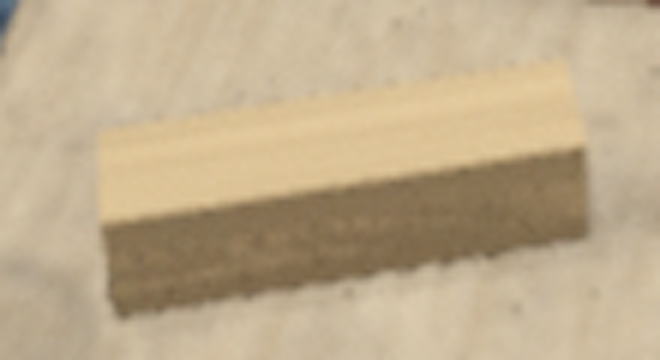

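View pics/c4.png

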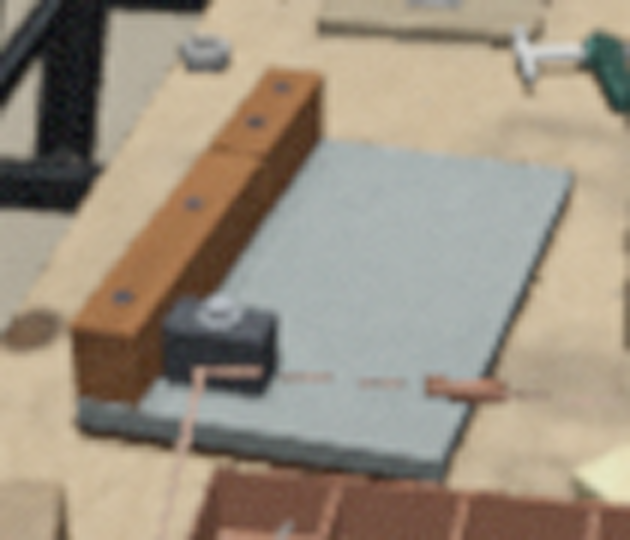

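Run:
```python
from h import *
t=cam('top');s=cam('side')
def T(x,y): return (80-.5+(x+.5)/6+0*1, 130-.5+(y+.5)/6)
def S(x,y): return (150-.5+(x+.5)/6, 275-.5+(y+.5)/6)
for n,p,z in [('far left',(160,112),.04),('ridge far',(237,92),.04),('far right',(287,98),.025),('near left',(240,412),.04),('near ridge',(315,395),.04),('near right',(360,383),.025),('nl bottom',(263,430),0),('nr bottom',(365,400),0)]:
    print(n,plane(t,T(*p),z).round(4))
for n,p,z in [('a',(98,130),.04),('b',(568,62),.04),('c',(585,150),.04),('d',(104,224),.04),('e',(118,318),0),('f',(585,238),0)]:
    print(n,plane(s,S(*p),z).round(4), proj(t,plane(s,S(*p),z)).round(1))
# board
def B(x,y): return (220-.5+(x+.5)/6, 130-.5+(y+.5)/6)
for n,p,z in [('bed nl',(37,417),.018),('bed nr',(632,518),.018),('fence back L',(97,40),.056),('fence back R',(695,137),.056),('fence front top L',(90,103),.056),('fr top R',(680,207),.056),('fence foot R',(672,222),.018),('foot L',(88,128),.018),('stop top tr',(190,148),.048),('stop top br',(175,234),.048),('stop top bl',(118,231),.048)]:
    print(n,plane(t,B(*p),z).round(4))
```

```text
far left [0.589  0.3704 0.04  ]
ridge far [0.5997 0.3384 0.04  ]
far right [0.603  0.3213 0.025 ]
near left [0.4595 0.3205 0.04  ]
near ridge [0.4683 0.2899 0.04  ]
near right [0.4775 0.2757 0.025 ]
nl bottom [0.4597 0.3225 0.    ]
nr bottom [0.4752 0.2797 0.    ]
a [0.6005 0.3411 0.04  ] [118.1 144.6]
b [0.4681 0.2934 0.04  ] [130.7 195.4]
c [0.4571 0.3272 0.04  ] [116.8 199. ]
d [0.5865 0.3742 0.04  ] [104.6 149.1]
e [0.5875 0.3743 0.    ] [109.6 153.5]
f [0.4579 0.3254 0.    ] [122.2 201.9]
bed nl [0.4754 0.055  0.018 ]
bed nr [ 0.4446 -0.2005  0.018 ]
fence back L [0.6332 0.0373 0.056 ]
fence back R [ 0.603  -0.2186  0.056 ]
fence front top L [0.6049 0.0386 0.056 ]
fr top R [ 0.5718 -0.2125  0.056 ]
fence foot R [ 0.5763 -0.2163  0.018 ]
foot L [0.606  0.0409 0.018 ]
stop top tr [ 0.5896 -0.0048  0.048 ]
stop top br [ 5.513e-01 -4.000e-04  4.800e-02]
stop top bl [0.5514 0.0238 0.048 ]
```

```bash
cat >> h.py <<'E'
def st():
    o=robot.get_obs(); M=R.from_quat(o['tool_rot']).as_matrix()
    print('t',round(o['time'],2),'pos',o['position'].round(4),'q',o['q'].round(3),'F',o['ft_force'].round(1),'w',round(o['grip_width'],4))
    print('tool x',M[:,0].round(3),'y',M[:,1].round(3),'z',M[:,2].round(3)); return o,M
def go(o,pos,yz,tool_y=(0,0,-1)):
    """rows to reach pos with tool z along yaw yz (down) or given tool_y; prints fractions"""
    M=R.from_quat(o['tool_rot']).as_matrix()
    y=np.array(tool_y,float);y/=np.linalg.norm(y)
    z=np.array([np.cos(yz),np.sin(yz),0]); z-=y*(z@y); z/=np.linalg.norm(z)
    N=np.column_stack([np.cross(y,z),y,z])
    print('shift',(M.T@(np.array(pos)-o['position'])/.5).round(4),'turn',(R.from_matrix(M.T@N).as_rotvec()/np.pi).round(4))
E
python3 - <<'E'
from h import *
o,M=st()
print(np.arctan2(M[1,2],M[0,2]))
for a in (1.93,1.93-np.pi): print(a); go(o,[.47,.22,.22],a)
E
```

```text
t 0.1 pos [ 0.2569 -0.569   0.2035] q [-1.326  0.528  1.434 -0.     1.181 -0.178] F [ 0.2 -0.6  0.3] w 0.0873
tool x [-0.912 -0.411 -0.   ] y [-0.001  0.002 -1.   ] z [ 0.411 -0.912 -0.002]
-1.1470290564702137
1.93
shift [-1.0375 -0.0302 -1.2632] turn [-1.000e-04 -9.794e-01 -1.000e-03]
-1.2115926535897932
shift [-1.0375 -0.0302 -1.2632] turn [ 0.0006  0.0206 -0.0001]
```

Run:
```python
from h import *
o,M=st()
go(o,[.45,-.1,.24],.1)
```

```text
t 0.1 pos [ 0.2569 -0.569   0.2035] q [-1.326  0.528  1.434 -0.     1.181 -0.178] F [ 0.2 -0.6  0.3] w 0.0873
tool x [-0.912 -0.411 -0.   ] y [-0.001  0.002 -1.   ] z [ 0.411 -0.912 -0.002]
shift [-0.7378 -0.0715 -0.6963] turn [ 0.0005 -0.3969 -0.0005]
```

```bash
python3 -m crank '[[-0.74,-0.07,-0.7,0,-0.4,0,1],[-0.74,-0.07,-0.7,0,-0.4,0,1],[-0.74,-0.07,-0.7,0,-0.4,0,1],[-0.74,-0.07,-0.7,0,-0.4,0,1],[-0.74,-0.07,-0.7,0,-0.4,0,1],[-0.74,-0.07,-0.7,0,-0.4,0,1],[-0.74,-0.07,-0.7,0,-0.4,0,1],[-0.74,-0.07,-0.7,0,-0.4,0,1],[-0.74,-0.07,-0.7,0,-0.4,0,1],[-0.74,-0.07,-0.7,0,-0.4,0,1]]'
python3 - <<'E'
from h import *
o,M=st()
go(o,[.50,.30,.22],1.93)
E
```

```text
time: 1.35
position: [0.4503, -0.0982, 0.2392]
tool_rot: [0.527, -0.471, 0.471, -0.527]
ft_force: [-0.1, -0.6, -0.1]
grip_width: 0.0873
t 1.35 pos [ 0.4503 -0.0982  0.2392] q [-4.570e-01  2.590e-01  1.784e+00 -1.000e-03  1.099e+00 -5.690e-01] F [-0.1 -0.6 -0.1] w 0.0873
tool x [ 0.112 -0.994  0.   ] y [-0. -0. -1.] z [ 0.994  0.112 -0.001]
shift [-0.7803  0.038   0.1876] turn [ 2.000e-04 -5.788e-01 -0.000e+00]
```

```bash
python3 -m crank '[[-0.78,0.04,0.19,0,-0.58,0,1],[-0.78,0.04,0.19,0,-0.58,0,1],[-0.78,0.04,0.19,0,-0.58,0,1],[-0.78,0.04,0.19,0,-0.58,0,1],[-0.78,0.04,0.19,0,-0.58,0,1],[-0.78,0.04,0.19,0,-0.58,0,1],[-0.78,0.04,0.19,0,-0.58,0,1],[-0.78,0.04,0.19,0,-0.58,0,1],[-0.78,0.04,0.19,0,-0.58,0,1],[-0.78,0.04,0.19,0,-0.58,0,1]]'
python3 - <<'E'
from h import *
o,M=st()
cv2.imwrite('pics/w1.png',vision.camera('wrist'))
np.save('w1.npy',np.r_[o['position'],o['tool_rot']])
E
```

```text
time: 2.6
position: [0.5033, 0.2972, 0.2187]
tool_rot: [0.696, 0.127, -0.128, -0.695]
ft_force: [-0.3, 0.2, -0.4]
grip_width: 0.0869
t 2.6 pos [0.5033 0.2972 0.2187] q [ 3.430e-01  4.570e-01  1.520e+00 -1.000e-03  1.166e+00 -1.590e+00] F [-0.3  0.2 -0.4] w 0.0869
tool x [ 0.935  0.355 -0.001] y [-0.001 -0.001 -1.   ] z [-0.355  0.935 -0.001]
```

View pics/w1.png

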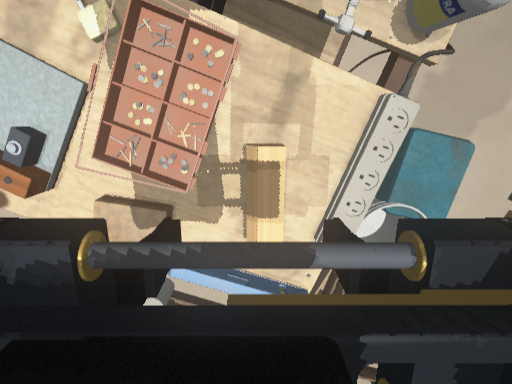

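The strip is at columns 243–286, rows 144–240, aligned with the tool; the finger shadows fall across it.

Run:
```python
import cv2
a=cv2.imread('pics/w1.png')
cv2.imwrite('pics/w1c.png',cv2.resize(a[130:250,215:315],None,fx=5,fy=5,interpolation=cv2.INTER_CUBIC))
cv2.imwrite('pics/w1d.png',cv2.resize(a[110:220,0:100],None,fx=5,fy=5,interpolation=cv2.INTER_CUBIC))
```

```text
(no output)
```

View pics/w1c.png

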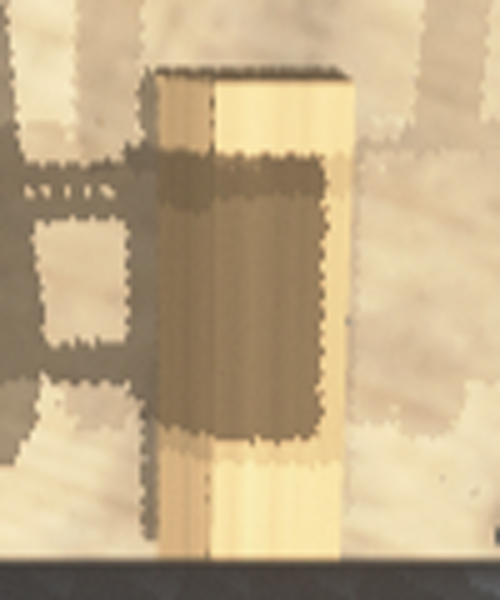

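Run:
```python
from h import *
a=np.load('w1.npy'); o={'position':a[:3],'tool_rot':a[3:]}
c=cam('wrist',o)
P=lambda x,y:(215-.5+(x+.5)/5,130-.5+(y+.5)/5)
r={}
for n,p,z in [('rt',(353,80),.04),('rb',(340,558),.04),('gt',(212,80),.04),('gb',(207,555),.04),('lt',(158,78),.025),('lb',(160,555),.025)]:
    r[n]=plane(c,P(*p),z); print(n,r[n].round(4))
for k in 'rgl':
    d=r[k+'t']-r[k+'b']; yaw=np.arctan2(-d[0],d[1]); print(k,yaw)
yaw=np.mean([np.arctan2(-(r[k+'t']-r[k+'b'])[0],(r[k+'t']-r[k+'b'])[1]) for k in 'rgl'])
ex=np.array([np.cos(yaw),np.sin(yaw),0]);ey=np.array([-np.sin(yaw),np.cos(yaw),0])
# origin from right/left edges and near end
xs=[(r['rt']@ex-.025),(r['rb']@ex-.025),r['gt']@ex+.010,r['gb']@ex+.01,r['lt']@ex+.025,r['lb']@ex+.025]
ys=[(r[k]@ey-.07) for k in('rt','gt','lt')]
print(yaw,np.round(xs,4),np.round(ys,4)); print((np.mean(xs)*ex+np.mean(ys)*ey).round(4))
st()
```

```text
rt [0.4567 0.3231 0.04  ]
rb [0.5775 0.3694 0.04  ]
gt [0.4692 0.2902 0.04  ]
gb [0.5896 0.3351 0.04  ]
lt [0.475  0.2776 0.025 ]
lb [0.6007 0.3253 0.025 ]
r 1.936603901388832
g 1.9282316281932823
l 1.9334326821411965
1.932756070574437 [0.1155 0.116  0.1152 0.1146 0.1164 0.1165] [-0.6115 -0.6115 -0.6125]
[0.5312 0.3249 0.    ]
t 2.65 pos [0.5034 0.2971 0.2187] q [ 3.430e-01  4.570e-01  1.520e+00 -1.000e-03  1.166e+00 -1.593e+00] F [-0.5  0.2  0.1] w 0.0871
tool x [ 0.934  0.357 -0.001] y [-0.001 -0.001 -1.   ] z [-0.357  0.934 -0.001]
```

View pics/w1d.png

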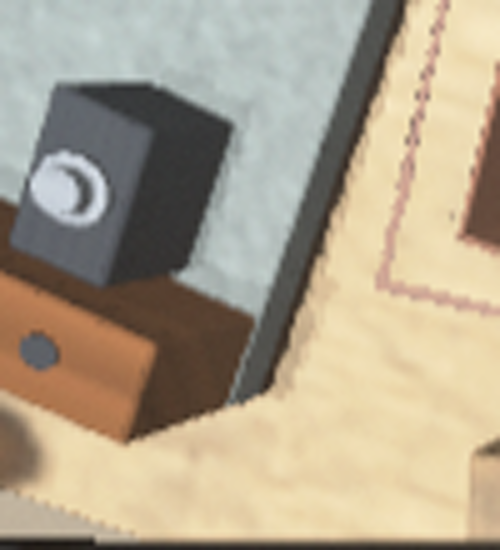

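Run:
```python
from h import *
o,M=st()
go(o,[.5312,.3249,.10],1.933)
go(o,[.5312,.3249,.020],1.933)
```

```text
t 2.65 pos [0.5034 0.2971 0.2187] q [ 3.430e-01  4.570e-01  1.520e+00 -1.000e-03  1.166e+00 -1.593e+00] F [-0.5  0.2  0.1] w 0.0871
tool x [ 0.934  0.357 -0.001] y [-0.001 -0.001 -1.   ] z [-0.357  0.934 -0.001]
shift [0.072  0.2374 0.0322] turn [ 0.0003  0.001  -0.0003]
shift [0.0722 0.3974 0.0324] turn [ 0.0003  0.001  -0.0003]
```

```bash
python3 -m crank '[[0.072,0.237,0.032,0,0.001,0,1],[0.072,0.237,0.032,0,0.001,0,1],[0.072,0.237,0.032,0,0.001,0,1],[0.072,0.31,0.032,0,0.001,0,1],[0.072,0.36,0.032,0,0.001,0,1],[0.072,0.397,0.032,0,0.001,0,1],[0.072,0.397,0.032,0,0.001,0,1],[0.072,0.397,0.032,0,0.001,0,1]]' 
python3 -m crank '[[0,0,0,0,0,0,-1],[0,0,0,0,0,0,-1],[0,0,0,0,0,0,-1],[0,0,0,0,0,0,-1],[0,0,0,0,0,0,-1]]' 25
python3 - <<'E'
from h import *
o,M=st()
go(o,[.5312,.3249,.12],1.933)
E
```

```text
time: 3.65
position: [0.5314, 0.3274, 0.0226]
tool_rot: [-0.696, -0.127, 0.125, 0.696]
ft_force: [0.2, 0.3, -0.3]
grip_width: 0.0868
time: 4.28
position: [0.5301, 0.3274, 0.0208]
tool_rot: [-0.696, -0.126, 0.126, 0.696]
ft_force: [-0.6, 1.3, 0.9]
grip_width: 0.0448
t 4.28 pos [0.5301 0.3274 0.0208] q [ 0.374  0.768  1.565  0.     0.809 -1.555] F [-0.6  1.3  0.9] w 0.0448
tool x [ 0.937  0.35  -0.   ] y [-0.  0. -1.] z [-0.35   0.937  0.   ]
shift [ 0.0004 -0.1984 -0.0054] turn [-0.0001 -0.0015 -0.    ]
```

```bash
python3 -m crank '[[0,0,0,0,0,0,-1],[0,0,0,0,0,0,-1]]'
python3 - <<'E'
from h import *
o,M=st()
cv2.imwrite('pics/w2.png',vision.camera('wrist'))
t=vision.camera('top'); cv2.imwrite('pics/t2.png',cv2.resize(t[110:240,70:200],None,fx=4,fy=4))
s=vision.camera('side'); cv2.imwrite('pics/s2.png',cv2.resize(s[200:350,130:300],None,fx=4,fy=4))
E
```

```text
time: 4.53
position: [0.53, 0.3275, 0.021]
tool_rot: [-0.696, -0.126, 0.126, 0.696]
ft_force: [-0.9, 2.0, 2.4]
grip_width: 0.0337
t 4.53 pos [0.53   0.3275 0.021 ] q [ 0.374  0.767  1.565  0.     0.81  -1.555] F [-0.9  2.   2.4] w 0.0337
tool x [ 0.937  0.35  -0.   ] y [-0.  0. -1.] z [-0.35   0.937  0.   ]
```

View pics/w2.png

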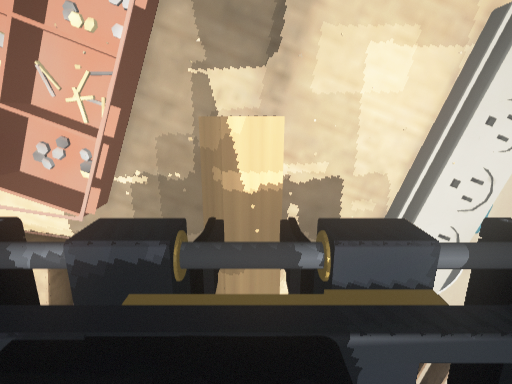

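View pics/s2.png

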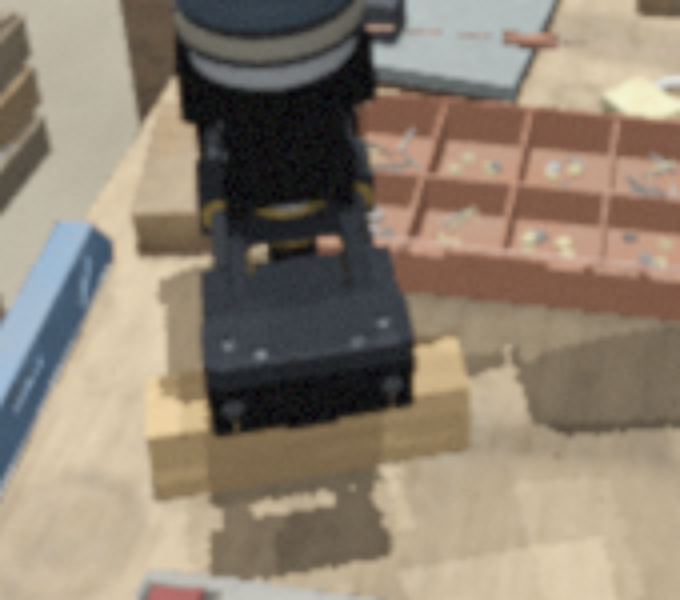

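Run:
```python
from h import *
o,M=st(); s=cam('side')
# vertical plane of finger back: offset d along tool z
for w in (.017,.025):
  n=M[:,2]; p0=o['position']+n*(w+.015)
  for uv in [(215,430),(410,400),(205,370),(408,335)]:
    u=(130-.5+(uv[0]+.5)/4,200-.5+(uv[1]+.5)/4); r0,d=ray(s,u); p=r0+d*((p0-r0)@n)/(d@n)
    q=p-o['position']; print(w,uv,'along x',round(q@M[:,0],4),'z',round(p[2],4))
w=cam('wrist',o)
for uv,z in [((203,117),.025),((228,117),.04),((285,117),.04)]: 
    p=plane(w,uv,z); print(p.round(4), (M.T@(p-o['position'])).round(4))
```

```text
t 4.67 pos [0.53   0.3275 0.021 ] q [ 0.374  0.767  1.565  0.     0.81  -1.555] F [-1.5  2.2  2.1] w 0.0339
tool x [ 0.937  0.35  -0.   ] y [-0.  0. -1.] z [-0.35   0.937  0.   ]
0.017 (215, 430) along x 0.0407 z 0.0539
0.017 (410, 400) along x -0.0412 z 0.0532
0.017 (205, 370) along x 0.0411 z 0.0889
0.017 (408, 335) along x -0.0416 z 0.0912
0.025 (215, 430) along x 0.0402 z 0.0626
0.025 (410, 400) along x -0.0403 z 0.0619
0.025 (205, 370) along x 0.0406 z 0.097
0.025 (408, 335) along x -0.0407 z 0.0993
[0.4761 0.2752 0.025 ] [-0.0688 -0.004  -0.0301]
[0.4705 0.2903 0.04  ] [-0.0688 -0.019  -0.0139]
[0.4596 0.3195 0.04  ] [-0.0688 -0.019   0.0172]
```

View pics/t2.png

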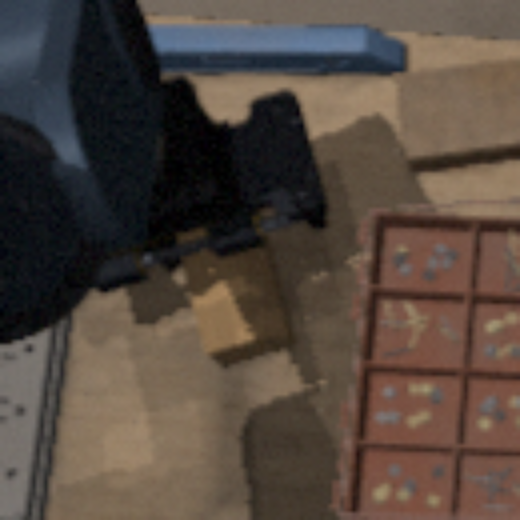

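Run:
```python
import cv2
a=cv2.imread('pics/w2.png')
b=cv2.convertScaleAbs(a[100:300,180:330],alpha=1.4,beta=20)
cv2.imwrite('pics/w2c.png',cv2.resize(b,None,fx=3.9,fy=3,interpolation=cv2.INTER_CUBIC))
```

```text
(no output)
```

View pics/w2c.png

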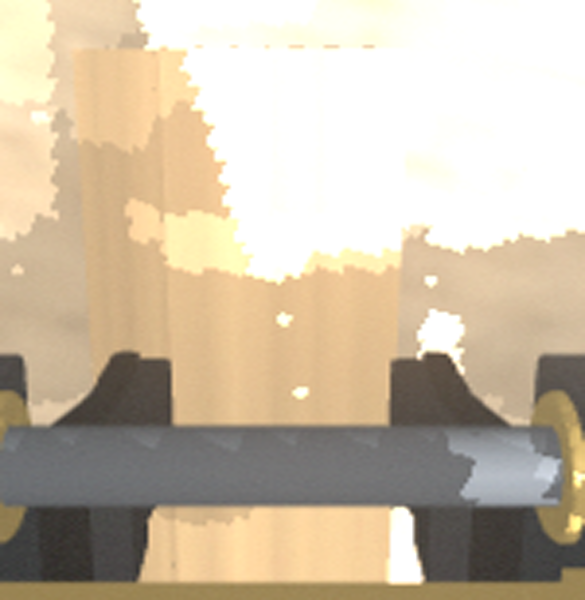

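```bash
python3 -m crank '[[0,-0.02,0,0,0,0,-1],[0,-0.04,0,0,0,0,-1],[0,-0.06,0,0,0,0,-1],[0,-0.06,0,0,0,0,-1]]'
python3 - <<'E'
from h import *
o,M=st()
w=vision.camera('wrist'); cv2.imwrite('pics/w3.png',cv2.resize(w[80:300,160:350],None,fx=2.7,fy=2.7))
s=vision.camera('side'); cv2.imwrite('pics/s3.png',cv2.resize(s[200:350,130:300],None,fx=4,fy=4))
E
```

```text
time: 5.18
position: [0.5312, 0.3275, 0.0523]
tool_rot: [-0.696, -0.127, 0.125, 0.696]
ft_force: [0.8, 0.6, 0.2]
grip_width: 0.0016
t 5.17 pos [0.5312 0.3275 0.0523] q [ 0.374  0.72   1.553 -0.     0.866 -1.555] F [0.8 0.6 0.2] w 0.0016
tool x [0.937 0.35  0.003] y [ 0.003  0.001 -1.   ] z [-0.35   0.937 -0.   ]
```

View pics/w3.png

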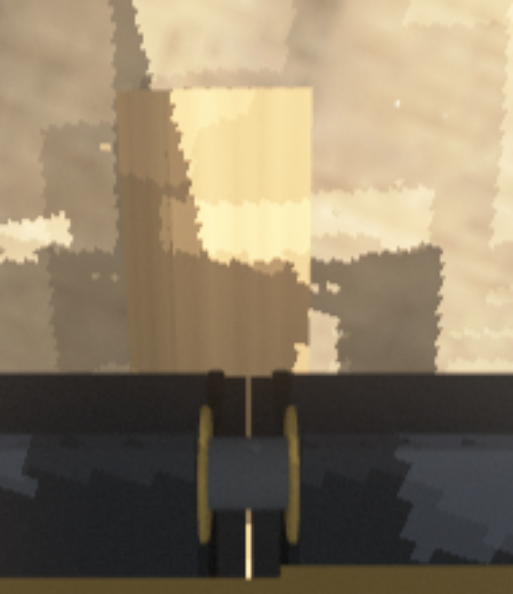

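View pics/s3.png

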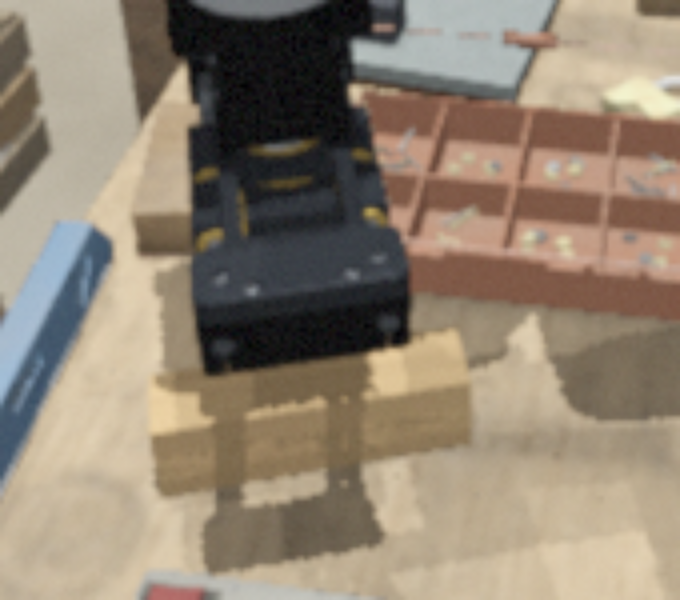

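Run:
```python
from h import *
i=vision.camera_info('wrist'); T=i['tool_from_camera']; f=192/np.tan(np.radians(i['vfov'])/2)
c=(f,i['cx'],i['cy'],T)
for y in (-.03,-.02,-.01,0,.014): print(y,proj(c,[-.0095,y,-.018]).round(1),proj(c,[.0095,y,-.018]).round(1))
```

```text
-0.03 [221.4 226.1] [222.3 256.8]
-0.02 [223.1 219.9] [223.9 249.1]
-0.01 [224.7 214.3] [225.4 242.1]
0 [226.  209.3] [226.7 235.9]
0.014 [227.8 203.1] [228.3 228.1]
```

The fingertips reached only the top edge. In the image they sit about 33 mm further back than stated, at tool y ≈ -19 mm. The strip has barely moved, so I regrasp lower.

```bash
python3 -m crank '[[0,0,-0.01,0,0,0,1],[0,0,-0.01,0,0,0,1],[0,0,-0.01,0,0,0,1],[0,0,-0.01,0,0,0,1],[0,0,-0.01,0,0,0,1],[0,0,-0.01,0,0,0,1],[0,0,-0.01,0,0,0,1],[0,0,-0.01,0,0,0,1],[0,0,-0.01,0,0,0,1],[0,0,-0.01,0,0,0,1]]'
python3 - <<'E'
from h import *
o,M=st()
w=vision.camera('wrist'); cv2.imwrite('pics/w4.png',w)
E
```

```text
time: 6.52
position: [0.5319, 0.3226, 0.0508]
tool_rot: [0.696, 0.126, -0.126, -0.696]
ft_force: [0.2, -0.5, 0.1]
grip_width: 0.0859
t 6.53 pos [0.5319 0.3226 0.0508] q [ 0.366  0.722  1.556 -0.     0.864 -1.563] F [ 0.2 -0.5  0.1] w 0.0859
tool x [ 0.937  0.35  -0.   ] y [-0. -0. -1.] z [-0.35   0.937 -0.   ]
```

View pics/w4.png

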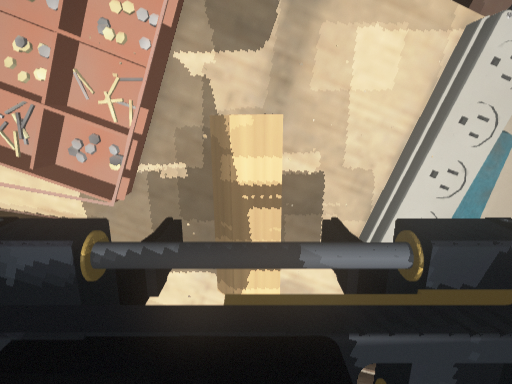

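```bash
python3 -m crank '[[0,0.05,-0.005,0,0,0,1],[0,0.09,-0.005,0,0,0,1],[0,0.11,-0.005,0,0,0,1],[0,0.118,-0.005,0,0,0,1],[0,0.118,-0.005,0,0,0,1]]' 
python3 -m crank '[[0,0,0,0,0,0,-1],[0,0,0,0,0,0,-1],[0,0,0,0,0,0,-1],[0,0,0,0,0,0,-1],[0,0,0,0,0,0,-1],[0,0,0,0,0,0,-1]]' 30
python3 - <<'E'
from h import *
o,M=st()
E
```

```text
time: 7.2
position: [0.5329, 0.3203, -0.0082]
tool_rot: [-0.696, -0.126, 0.126, 0.696]
ft_force: [-0.2, 0.1, 0.1]
grip_width: 0.0871
time: 7.95
position: [0.5329, 0.3201, -0.008]
tool_rot: [0.696, 0.126, -0.126, -0.696]
ft_force: [-0.3, -0.3, 1.1]
grip_width: 0.0497
t 7.95 pos [ 0.5329  0.3201 -0.008 ] q [ 0.361  0.811  1.576 -0.     0.755 -1.567] F [-0.3 -0.3  1.1] w 0.0497
tool x [0.937 0.35  0.   ] y [ 0. -0. -1.] z [-0.35   0.937 -0.   ]
```

```bash
python3 -m crank '[[0,-0.03,0,0,0,0,-1],[0,-0.1,0,0,0,0,-1],[0,-0.22,0,0,0,0,-1],[0,-0.22,0,0,0,0,-1]]'
python3 - <<'E'
from h import *
o,M=st()
w=vision.camera('wrist'); cv2.imwrite('pics/w5.png',w)
go(o,[.5318,-.0746,.10],-.119)
E
```

```text
time: 8.45
position: [0.5367, 0.322, 0.1077]
tool_rot: [-0.695, -0.13, 0.122, 0.697]
ft_force: [0.1, 0.2, -2.3]
grip_width: 0.0497
t 8.45 pos [0.5367 0.322  0.1077] q [ 0.362  0.641  1.525  0.     0.963 -1.567] F [ 0.1  0.2 -2.3] w 0.0497
tool x [0.937 0.35  0.012] y [ 0.011  0.005 -1.   ] z [-0.35   0.937  0.   ]
shift [-0.2872  0.0116 -0.7395] turn [-0.004   0.6518  0.0023]
```

View pics/w5.png

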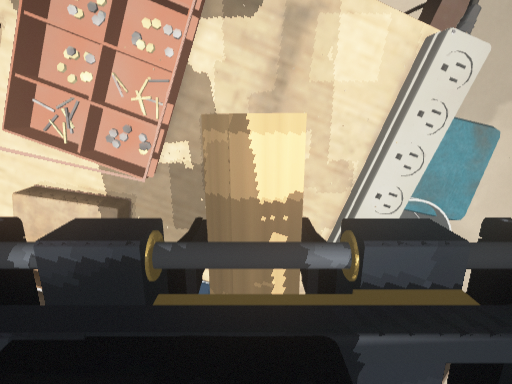

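The strip is held between the fingers at columns 203–306. Now I carry it over the board.

```bash
python3 -m crank '[[-0.287,0.01,-0.74,0,0.652,0,-1],[-0.287,0.01,-0.74,0,0.652,0,-1],[-0.287,0.01,-0.74,0,0.652,0,-1],[-0.287,0.01,-0.74,0,0.652,0,-1],[-0.287,0.01,-0.74,0,0.652,0,-1],[-0.287,0.01,-0.74,0,0.652,0,-1],[-0.287,0.01,-0.74,0,0.652,0,-1],[-0.287,0.01,-0.74,0,0.652,0,-1],[-0.287,0.01,-0.74,0,0.652,0,-1],[-0.287,0.01,-0.74,0,0.652,0,-1]]'
python3 - <<'E'
from h import *
o,M=st()
go(o,[.5318,-.0746,.10],-.119)
E
```

```text
time: 9.75
position: [0.5262, -0.0762, 0.0953]
tool_rot: [0.512, -0.49, 0.487, -0.511]
ft_force: [0.0, -0.3, -2.8]
grip_width: 0.0497
t 9.75 pos [ 0.5262 -0.0762  0.0953] q [-0.354  0.565  1.762  0.     0.819 -0.401] F [ 0.  -0.3 -2.8] w 0.0497
tool x [ 0.047 -0.999 -0.002] y [-0.004  0.002 -1.   ] z [ 0.999  0.047 -0.004]
shift [-0.0026 -0.0094  0.0113] turn [ 0.0013  0.0528 -0.0005]
```

```bash
python3 -m crank '[[-0.003,0,0.011,0,0.053,0,-1],[-0.003,0,0.011,0,0.053,0,-1],[-0.003,0,0.011,0,0.053,0,-1]]'
python3 - <<'E'
from h import *
o,M=st()
w=vision.camera('wrist'); cv2.imwrite('pics/w6.png',w); np.save('w6.npy',np.r_[o['position'],o['tool_rot']])
t=vision.camera('top'); cv2.imwrite('pics/t6.png',cv2.resize(t[120:240,200:360],None,fx=5,fy=5))
E
```

```text
time: 10.12
position: [0.5323, -0.0744, 0.096]
tool_rot: [-0.472, 0.528, -0.526, 0.471]
ft_force: [-0.2, -0.4, -1.4]
grip_width: 0.0498
t 10.12 pos [ 0.5323 -0.0744  0.096 ] q [-0.347  0.569  1.749 -0.     0.826 -0.237] F [-0.2 -0.4 -1.4] w 0.0498
tool x [-0.11  -0.994 -0.001] y [-0.002  0.001 -1.   ] z [ 0.994 -0.11  -0.002]
```

View pics/w6.png

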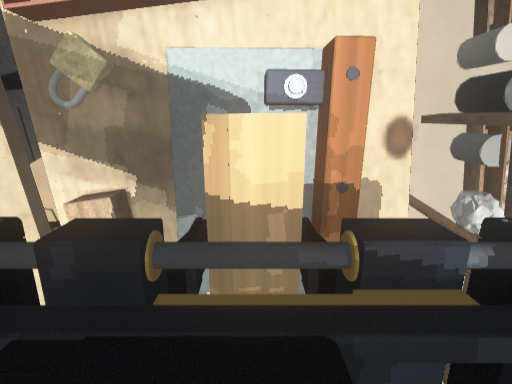

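View pics/t6.png

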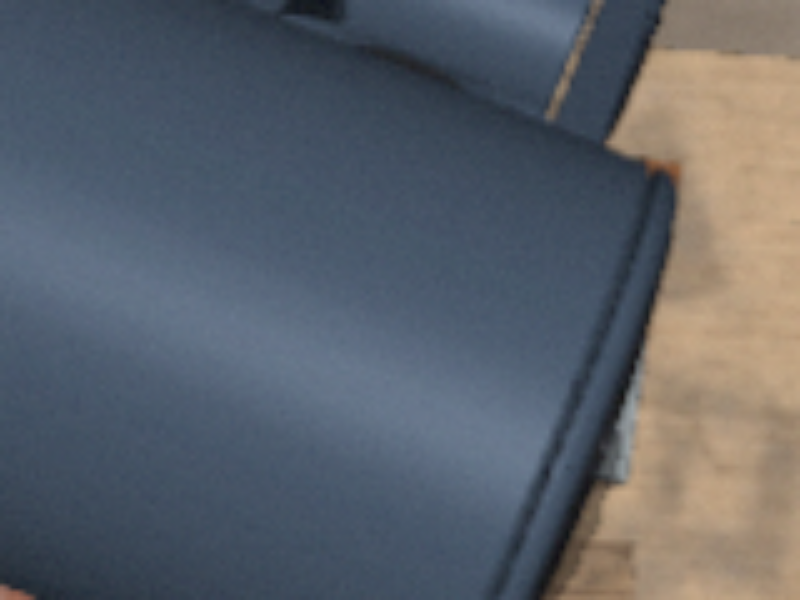

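Run:
```python
import cv2
a=cv2.imread('pics/w6.png')
cv2.imwrite('pics/w6c.png',cv2.resize(a[25:225,190:390],None,fx=3,fy=3,interpolation=cv2.INTER_CUBIC))
```

```text
(no output)
```

View pics/w6c.png

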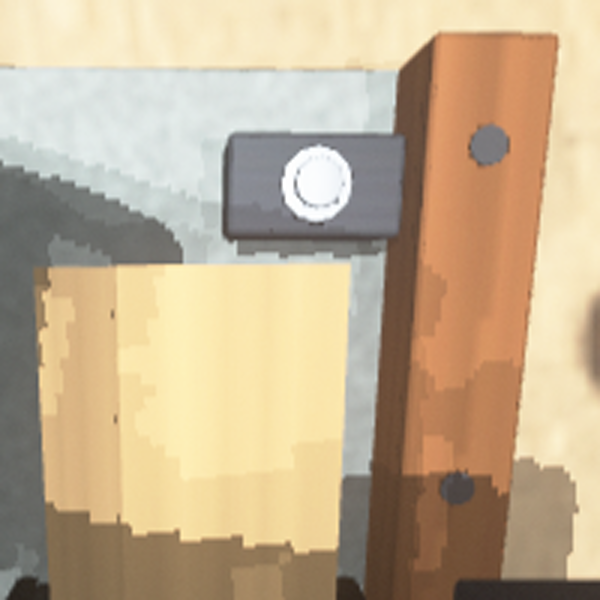

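Run:
```python
from h import *
a=np.load('w6.npy'); o={'position':a[:3],'tool_rot':a[3:]}
c=cam('wrist',o); P=lambda x,y:(190-.5+(x+.5)/3,25-.5+(y+.5)/3)
yaw=-.119; ex=np.array([np.cos(yaw),np.sin(yaw),0]);ey=np.array([-np.sin(yaw),np.cos(yaw),0]); O=np.array([.539,-.0815,0])
for n,p,z in [('stop bl',(228,238),.048),('stop br',(390,241),.048),('stop tl',(230,135),.048),('fence top f far',(437,36),.056),('fence top f near',(404,590),.056),('foot far',(398,72),.018),('foot near',(368,590),.018),('bed far edge',(20,68),.018),('bedfar2',(390,70),.018),('strip right far',(349,266),.144),('strip right near',(336,590),.144),('ridge far',(118,266),.144),('ridge near',(118,590),.144)]:
    p=plane(c,P(*p),z); print(n,p.round(4),'board',((p-O)@ex).round(4),((p-O)@ey).round(4))
print(((o['position']-O)@ex).round(4),((o['position']-O)@ey).round(4))
```

```text
stop bl [0.5527 0.0022 0.048 ] board 0.0037 0.0847
stop br [ 0.5937 -0.0031  0.048 ] board 0.045 0.0843
stop tl [0.5555 0.0264 0.048 ] board 0.0036 0.1091
fence top f far [0.605  0.0413 0.056 ] board 0.051 0.1297
fence top f near [ 0.5912 -0.0951  0.056 ] board 0.0535 -0.0073
foot far [0.605  0.0417 0.018 ] board 0.0509 0.1301
foot near [ 0.5883 -0.1093  0.018 ] board 0.0523 -0.0217
bed far edge [0.5015 0.0542 0.018 ] board -0.0533 0.1303
bedfar2 [0.6028 0.0424 0.018 ] board 0.0487 0.1306
strip right far [ 0.5654 -0.0074  0.144 ] board 0.0174 0.0768
strip right near [ 0.5601 -0.0583  0.144 ] board 0.0182 0.0255
ridge far [ 0.5313 -0.0036  0.144 ] board -0.0169 0.0764
ridge near [ 0.5246 -0.0544  0.144 ] board -0.0175 0.0252
-0.0074 0.0062
```

```bash
python3 -m crank '[[0,0.05,0,0,0,0,-1],[0,0.11,0,0,0,0,-1],[0,0.15,0,0,0,0,-1],[0,0.165,0,0,0,0,-1],[0,0.172,0,0,0,0,-1],[0,0.172,0,0,0,0,-1]]'
python3 - <<'E'
from h import *
o,M=st()
E
```

```text
time: 10.98
position: [0.5338, -0.0749, 0.0113]
tool_rot: [0.471, -0.527, 0.528, -0.471]
ft_force: [0.0, 0.0, -2.1]
grip_width: 0.0497
t 10.97 pos [ 0.5338 -0.0749  0.0113] q [-0.347  0.716  1.789 -0.     0.636 -0.234] F [ 0.   0.  -2.1] w 0.0497
tool x [-0.112 -0.994  0.   ] y [ 0.001 -0.    -1.   ] z [ 0.994 -0.112  0.001]
```

```bash
python3 -m crank '[[0,0.003,0,0,0,0,-1],[-0.01,0.003,0,0,0,0,-1],[-0.01,0.003,0,0,0,0,-1]]' 
python3 -m crank '[[-0.006,0,0,0,0,0,-1],[-0.006,0,0,0,0,0,-1]]'
python3 - <<'E'
from h import *
o,M=st()
E
```

```text
time: 11.35
position: [0.5345, -0.0695, 0.01]
tool_rot: [0.471, -0.527, 0.528, -0.471]
ft_force: [1.0, 1.3, 2.0]
grip_width: 0.05
time: 11.6
position: [0.535, -0.067, 0.01]
tool_rot: [0.471, -0.527, 0.528, -0.471]
ft_force: [0.3, -1.3, 4.8]
grip_width: 0.0495
t 11.6 pos [ 0.535 -0.067  0.01 ] q [-0.332  0.719  1.789 -0.     0.632 -0.219] F [ 0.3 -1.3  4.8] w 0.0495
tool x [-0.112 -0.994  0.001] y [ 0.001 -0.001 -1.   ] z [ 0.994 -0.112  0.002]
```

```bash
python3 -m crank '[[-0.004,0,0,0,0,0,-1],[-0.004,0,0,0,0,0,-1]]' 
python3 -m crank '[[-0.004,0,0,0,0,0,-1],[-0.004,0,0,0,0,0,-1]]'
```

```text
time: 11.85
position: [0.5351, -0.0663, 0.01]
tool_rot: [0.471, -0.526, 0.528, -0.471]
ft_force: [-1.7, -7.0, 5.2]
grip_width: 0.0498
time: 12.1
position: [0.5351, -0.0663, 0.01]
tool_rot: [0.472, -0.526, 0.528, -0.471]
ft_force: [-3.2, -12.2, 5.8]
grip_width: 0.0496
```

```bash
python3 -m crank '[[0.002,0,0,0,0,0,0.5],[0.002,0,0,0,0,0,0.5],[0.002,0,0,0,0,0,0.5],[0.002,0,0,0,0,0,0.5]]' 
python3 -m crank '[[0,-0.06,0,0,0,0,0.5],[0,-0.16,0,0,0,0,0.5],[0,-0.26,0,0,0,0,0.5],[0,-0.26,0,0,0,0,0.5]]'
python3 - <<'E'
from h import *
o,M=st()
w=vision.camera('wrist'); cv2.imwrite('pics/w7.png',w)
O=np.array([.539,-.0815,0]);yaw=-.115
B=lambda x,y,z:O+np.array([np.cos(yaw)*x-np.sin(yaw)*y,np.sin(yaw)*x+np.cos(yaw)*y,z])
go(o,B(-.07,.012,.125),yaw+np.pi/2)
E
```

```text
time: 12.6
position: [0.5345, -0.0634, 0.0092]
tool_rot: [-0.471, 0.528, -0.527, 0.471]
ft_force: [1.1, -0.1, 0.1]
grip_width: 0.0652
time: 13.1
position: [0.5376, -0.0645, 0.1433]
tool_rot: [0.469, -0.524, 0.53, -0.473]
ft_force: [0.6, -0.7, -1.7]
grip_width: 0.0653
t 13.1 pos [ 0.5376 -0.0645  0.1433] q [-0.326  0.496  1.711  0.     0.925 -0.214] F [ 0.6 -0.7 -1.7] w 0.0653
tool x [-0.112 -0.994  0.002] y [ 0.009 -0.003 -1.   ] z [ 0.994 -0.112  0.009]
shift [ 0.0091  0.0353 -0.1337] turn [-0.0018 -0.4992  0.0027]
```

View pics/w7.png

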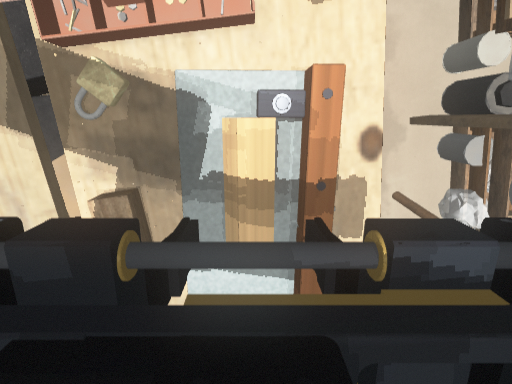

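```bash
cat >> h.py <<'E'
O=np.array([.539,-.0815,0]);yaw=-.115
B=lambda x,y,z:O+np.array([np.cos(yaw)*x-np.sin(yaw)*y,np.sin(yaw)*x+np.cos(yaw)*y,z])
def bf(p):
    p=np.array(p)-O; return np.array([np.cos(yaw)*p[0]+np.sin(yaw)*p[1],-np.sin(yaw)*p[0]+np.cos(yaw)*p[1],p[2]])
E
python3 - <<'E'
from h import *
o,M=st()
go(o,B(-.06,.008,.12),yaw-np.pi/2)
E
```

```text
t 13.15 pos [ 0.5358 -0.064   0.1412] q [-0.326  0.498  1.714  0.     0.925 -0.214] F [ 0.7  0.7 -0.2] w 0.0654
tool x [-0.112 -0.994  0.001] y [ 0.004 -0.001 -1.   ] z [ 0.994 -0.112  0.004]
shift [ 0.0178  0.0419 -0.1099] turn [-0.0013  0.5008 -0.0009]
```

```bash
python3 -m crank '[[0.018,0.04,-0.11,0,0.5,0,1],[0.018,0.04,-0.11,0,0.5,0,1],[0.018,0.04,-0.11,0,0.5,0,1],[0.018,0.04,-0.11,0,0.5,0,1],[0.018,0.04,-0.11,0,0.5,0,1],[0.018,0.04,-0.11,0,0.5,0,1],[0.018,0.04,-0.11,0,0.5,0,1],[0.018,0.04,-0.11,0,0.5,0,1],[0.018,0.04,-0.11,0,0.5,0,1],[0.018,0.04,-0.11,0,0.5,0,1]]'
python3 - <<'E'
from h import *
o,M=st(); print(bf(o['position']))
w=vision.camera('wrist'); cv2.imwrite('pics/w8.png',w)
go(o,B(-.056,.008,.008),yaw-np.pi/2)
E
```

```text
time: 14.4
position: [0.4777, -0.0661, 0.118]
tool_rot: [0.038, 0.706, -0.706, -0.041]
ft_force: [-0.3, -0.2, -0.0]
grip_width: 0.087
t 14.4 pos [ 0.4777 -0.0661  0.118 ] q [-0.37   0.476  1.867  0.     0.802  1.313] F [-0.3 -0.2 -0. ] w 0.087
tool x [-0.994  0.112  0.003] y [-0.003  0.001 -1.   ] z [-0.112 -0.994 -0.001]
[-0.06263181  0.00828773  0.11797431]
shift [-0.014   0.2199  0.0008] turn [0.0003 0.001  0.0011]
```

View pics/w8.png

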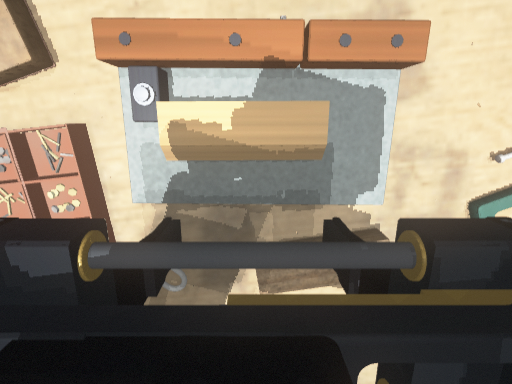

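```bash
python3 -m crank '[[-0.012,0.08,0,0,0,0,1],[-0.012,0.15,0,0,0,0,1],[-0.012,0.2,0,0,0,0,1],[-0.012,0.22,0,0,0,0,1],[-0.012,0.22,0,0,0,0,1]]'
python3 - <<'E'
from h import *
o,M=st(); print(bf(o['position']))
E
```

```text
time: 15.08
position: [0.4844, -0.0671, 0.0088]
tool_rot: [0.039, 0.706, -0.706, -0.04]
ft_force: [0.5, -0.9, 0.5]
grip_width: 0.087
t 15.07 pos [ 0.4844 -0.0671  0.0088] q [-0.367  0.691  1.914  0.     0.538  1.317] F [ 0.5 -0.9  0.5] w 0.087
tool x [-0.994  0.112  0.002] y [-0.002  0.001 -1.   ] z [-0.112 -0.994 -0.   ]
[-0.05586072  0.00805831  0.00877402]
```

```bash
python3 -m crank '[[-0.02,0,0,0,0,0,1],[-0.035,0,0,0,0,0,1],[-0.05,0,0,0,0,0,1],[-0.06,0,0,0,0,0,1],[-0.07,0,0,0,0,0,1],[-0.08,0,0,0,0,0,1],[-0.08,0,0,0,0,0,1]]'
python3 - <<'E'
from h import *
o,M=st(); print(bf(o['position']))
E
```

```text
time: 15.95
position: [0.526, -0.0721, 0.0094]
tool_rot: [-0.041, -0.706, 0.706, 0.039]
ft_force: [0.8, -0.8, -0.3]
grip_width: 0.0869
t 15.95 pos [ 0.526  -0.0721  0.0094] q [-0.347  0.714  1.811  0.     0.614  1.337] F [ 0.8 -0.8 -0.3] w 0.0869
tool x [-0.994  0.113 -0.002] y [ 0.002 -0.001 -1.   ] z [-0.113 -0.994  0.   ]
[-0.01399099  0.0078003   0.00937207]
```

```bash
python3 -m crank '[[-0.006,0,0,0,0,0,1],[-0.006,0,0,0,0,0,1]]'
python3 -m crank '[[-0.006,0,0,0,0,0,1],[-0.006,0,0,0,0,0,1]]'
python3 - <<'E'
from h import *
o,M=st(); print(bf(o['position']))
E
```

```text
time: 16.2
position: [0.528, -0.0722, 0.0093]
tool_rot: [-0.04, -0.706, 0.706, 0.04]
ft_force: [-0.0, 0.0, -1.2]
grip_width: 0.0871
time: 16.45
position: [0.5282, -0.0719, 0.0091]
tool_rot: [0.038, 0.706, -0.706, -0.042]
ft_force: [-5.4, -1.2, 3.0]
grip_width: 0.087
t 16.45 pos [ 0.5282 -0.0719  0.0091] q [-3.45e-01  7.17e-01  1.80e+00 -1.00e-03  6.30e-01  1.34e+00] F [-5.4 -1.2  3. ] w 0.087
tool x [-0.994  0.113  0.005] y [-0.005  0.001 -1.   ] z [-0.113 -0.994 -0.001]
[-0.0118636   0.00827629  0.00914976]
```

```bash
python3 -m crank '[[-0.006,0,0,0,0,0,1],[-0.006,0,0,0,0,0,1]]'
python3 -m crank '[[-0.004,0,0,0,0,0,1],[-0.004,0,0,0,0,0,1]]'
python3 - <<'E'
from h import *
o,M=st(); print(bf(o['position']))
w=vision.camera('wrist'); cv2.imwrite('pics/w9.png',w)
s=vision.camera('side'); cv2.imwrite('pics/s9.png',cv2.resize(s[130:240,170:300],None,fx=5,fy=5))
E
```

```text
time: 16.7
position: [0.5282, -0.0717, 0.009]
tool_rot: [0.036, 0.707, -0.705, -0.044]
ft_force: [-9.3, -1.8, 7.0]
grip_width: 0.087
time: 16.95
position: [0.5281, -0.0715, 0.0089]
tool_rot: [0.035, 0.707, -0.705, -0.046]
ft_force: [-11.9, -2.3, 9.3]
grip_width: 0.087
t 16.95 pos [ 0.5281 -0.0715  0.0089] q [-0.344  0.72   1.791 -0.002  0.645  1.343] F [-11.9  -2.3   9.3] w 0.087
tool x [-0.993  0.114  0.015] y [-0.015  0.004 -1.   ] z [-0.114 -0.993 -0.002]
[-0.01193001  0.0086887   0.00892919]
```

View pics/w9.png

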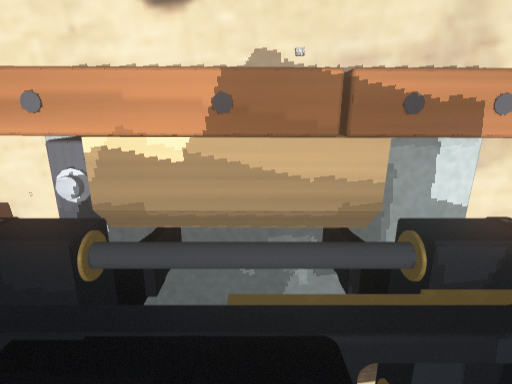

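View pics/s9.png

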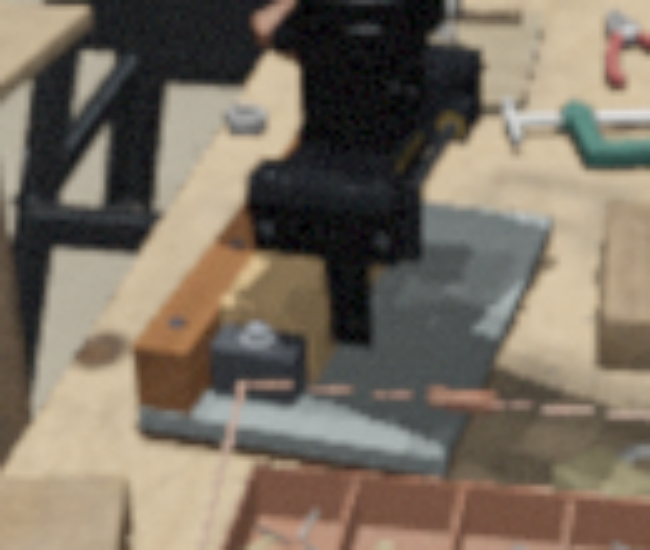

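```bash
python3 -m crank '[[0.06,0,0,0,0,0,1],[0.06,-0.04,0,0,0,0,1],[0.06,-0.14,0,0,0,0,0],[0.06,-0.22,0,0,0,0,-1],[0.06,-0.22,0,0,0,0,-1],[0.06,-0.22,0,0,0,0,-1]]'
python3 - <<'E'
from h import *
o,M=st(); print(bf(o['position']))
w=vision.camera('wrist'); cv2.imwrite('pics/w10.png',w);np.save('w10.npy',np.r_[o['position'],o['tool_rot']])
cv2.imwrite('pics/w10c.png',cv2.resize(w[20:180,80:360],None,fx=2.8,fy=2.8,interpolation=cv2.INTER_CUBIC))
E
```

```text
time: 17.8
position: [0.5058, -0.0696, 0.1191]
tool_rot: [-0.04, -0.706, 0.706, 0.04]
ft_force: [0.4, -0.1, 0.4]
grip_width: 0.0548
t 17.8 pos [ 0.5058 -0.0696  0.1191] q [-0.356  0.503  1.801  0.     0.838  1.328] F [ 0.4 -0.1  0.4] w 0.0548
tool x [-0.994  0.113 -0.   ] y [ 0. -0. -1.] z [-0.113 -0.994  0.   ]
[-0.03436227  0.00798375  0.11909886]
```

View pics/w10c.png

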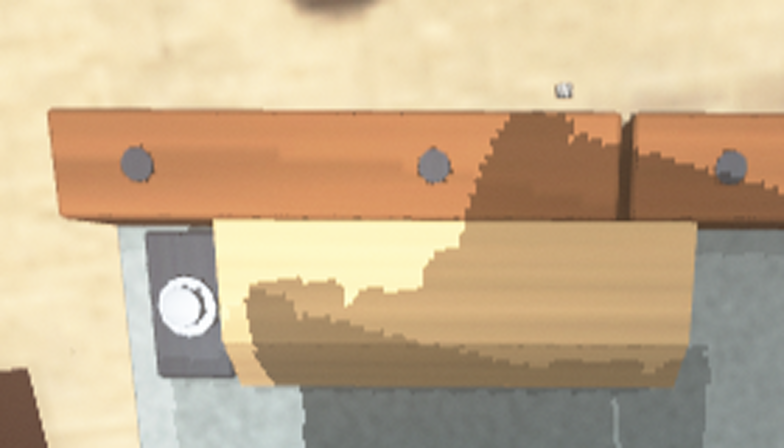

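Run:
```python
from h import *
a=np.load('w10.npy'); o={'position':a[:3],'tool_rot':a[3:]}
c=cam('wrist',o); P=lambda x,y:(80-.5+(x+.5)/2.8,20-.5+(y+.5)/2.8)
for n,p,z in [('end top fence',(214,220),.058),('end ridge',(229,345),.058),('end low bevel',(239,386),.043),('stop front right top',(234,375),.048),('stop front left',(159,377),.048),('other end fence',(697,222),.058),('other ridge',(684,348),.058),('fence l',(62,216),.056),('fence r',(618,220),.056),('bevel low r',(674,386),.043)]:
    print(n,bf(plane(c,P(*p),z)).round(4))
```

```text
end top fence [0.0506 0.0844 0.058 ]
end ridge [0.015  0.0828 0.058 ]
end low bevel [0.0006 0.0853 0.043 ]
stop front right top [0.0048 0.0851 0.048 ]
stop front left [0.0041 0.1088 0.048 ]
other end fence [ 0.0504 -0.0547  0.058 ]
other ridge [ 0.0144 -0.0534  0.058 ]
fence l [0.0517 0.1289 0.056 ]
fence r [ 0.051  -0.0322  0.056 ]
bevel low r [ 0.001  -0.0548  0.043 ]
```

Run:
```python
from h import *
o,M=st()
go(o,B(.02,-.092,.118),yaw-np.pi/2)
go(o,B(.02,-.092,.009),yaw-np.pi/2)
```

```text
t 17.85 pos [ 0.5052 -0.0694  0.1185] q [-0.356  0.504  1.801  0.     0.838  1.328] F [-0.4  0.2  0.6] w 0.0511
tool x [-0.994  0.113  0.001] y [-0.001  0.001 -1.   ] z [-0.113 -0.994 -0.   ]
shift [-0.1095  0.0007  0.2004] turn [0.0001 0.0007 0.0005]
shift [-0.1098  0.2187  0.2005] turn [0.0001 0.0007 0.0005]
```

```bash
python3 -m crank '[[-0.11,0,0.2,0,0,0,-1],[-0.11,0,0.2,0,0,0,-1],[-0.11,0,0.2,0,0,0,-1],[-0.11,0.08,0.2,0,0,0,-1],[-0.11,0.15,0.2,0,0,0,-1],[-0.11,0.2,0.2,0,0,0,-1],[-0.11,0.218,0.2,0,0,0,-1],[-0.11,0.218,0.2,0,0,0,-1]]'
python3 - <<'E'
from h import *
o,M=st(); print(bf(o['position']))
w=vision.camera('wrist'); cv2.imwrite('pics/w11.png',w)
E
```

```text
time: 18.85
position: [0.5482, -0.1742, 0.0094]
tool_rot: [0.039, 0.706, -0.706, -0.041]
ft_force: [0.1, -0.3, 0.6]
grip_width: 0.0005
t 18.85 pos [ 0.5482 -0.1742  0.0094] q [-0.502  0.747  1.693  0.     0.705  1.181] F [ 0.1 -0.3  0.6] w 0.0005
tool x [-0.994  0.112  0.003] y [-0.002  0.001 -1.   ] z [-0.112 -0.994 -0.001]
[ 0.01979331 -0.09108035  0.00941429]
```

View pics/w11.png

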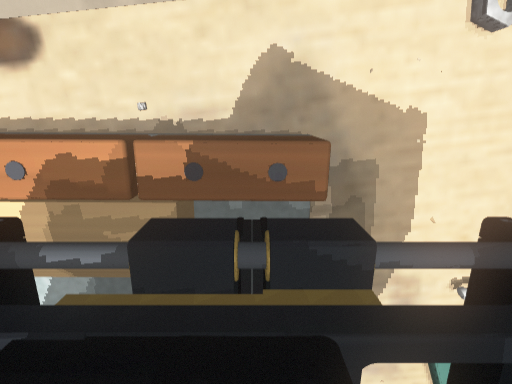

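```bash
python3 -m crank '[[0,0,-0.012,0,0,0,-1],[0,0,-0.024,0,0,0,-1],[0,0,-0.034,0,0,0,-1],[0,0,-0.034,0,0,0,-1]]'
python3 -m crank '[[0,0,-0.006,0,0,0,-1],[0,0,-0.01,0,0,0,-1],[0,0,-0.01,0,0,0,-1]]'
python3 - <<'E'
from h import *
o,M=st(); print(bf(o['position']))
E
```

```text
time: 19.4
position: [0.5512, -0.1578, 0.0107]
tool_rot: [-0.04, -0.706, 0.706, 0.039]
ft_force: [0.1, -0.2, 0.6]
grip_width: 0.0005
time: 19.77
position: [0.5516, -0.1532, 0.0103]
tool_rot: [0.04, 0.706, -0.706, -0.04]
ft_force: [0.6, -0.1, 1.0]
grip_width: 0.0003
t 19.77 pos [ 0.5516 -0.1532  0.0103] q [-0.466  0.742  1.702  0.     0.698  1.217] F [ 0.6 -0.1  1. ] w 0.0003
tool x [-0.994  0.113  0.   ] y [-0.  0. -1.] z [-0.113 -0.994 -0.   ]
[ 0.0207381  -0.06981954  0.0102872 ]
```

```bash
python3 -m crank '[[0,0,-0.006,0,0,0,-1],[0,0,-0.006,0,0,0,-1]]'
python3 -m crank '[[0,0,-0.006,0,0,0,-1],[0,0,-0.006,0,0,0,-1]]'
python3 - <<'E'
from h import *
o,M=st(); print(bf(o['position']))
E
```

```text
time: 20.02
position: [0.5519, -0.1502, 0.0103]
tool_rot: [0.04, 0.706, -0.706, -0.04]
ft_force: [0.2, 0.2, 0.1]
grip_width: 0.0008
time: 20.27
position: [0.5524, -0.1486, 0.0104]
tool_rot: [-0.04, -0.705, 0.707, 0.039]
ft_force: [-2.4, -4.1, 0.6]
grip_width: 0.0004
t 20.27 pos [ 0.5524 -0.1486  0.0104] q [-0.457  0.742  1.704 -0.003  0.695  1.228] F [-2.4 -4.1  0.6] w 0.0004
tool x [-0.994  0.112 -0.   ] y [ 0.    -0.002 -1.   ] z [-0.112 -0.994  0.002]
[ 0.02097842 -0.06510568  0.01042868]
```

```bash
python3 -m crank '[[0,0,-0.006,0,0,0,-1],[0,0,-0.006,0,0,0,-1]]'
python3 -m crank '[[0,0,-0.004,0,0,0,-1],[0,0,-0.004,0,0,0,-1]]'
python3 - <<'E'
from h import *
o,M=st(); print(bf(o['position']))
E
```

```text
time: 20.52
position: [0.5525, -0.1485, 0.0106]
tool_rot: [-0.039, -0.704, 0.708, 0.039]
ft_force: [-5.2, -12.6, -0.1]
grip_width: 0.0003
time: 20.78
position: [0.5526, -0.1484, 0.0107]
tool_rot: [-0.039, -0.703, 0.709, 0.039]
ft_force: [-6.3, -19.5, -0.3]
grip_width: 0.0004
t 20.77 pos [ 0.5526 -0.1484  0.0107] q [-0.453  0.741  1.704 -0.012  0.693  1.236] F [ -6.3 -19.5  -0.3] w 0.0004
tool x [-0.994  0.109 -0.001] y [-0.    -0.008 -1.   ] z [-0.109 -0.994  0.008]
[ 0.02114799 -0.06490228  0.01071672]
```

```bash
python3 -m crank '[[0,0,0.03,0,0,0,-1],[0,-0.08,0.04,0,0,0,-1],[0,-0.18,0.04,0,0,0,-1],[0,-0.24,0.04,0,0,0,-1],[0,-0.24,0.04,0,0,0,-1]]'
python3 - <<'E'
from h import *
o,M=st(); print(bf(o['position']))
ex=np.array([np.cos(yaw),np.sin(yaw),0]);ez=np.array([0,0,1.]);ty=(ex-ez)/2**.5
Pt=B(.0075,.0145,.0505)
for d in (.06,.03): 
    print(d); go(o,Pt+(.019-d)*ty,yaw-np.pi/2,ty)
E
```

```text
time: 21.4
position: [0.5525, -0.1629, 0.133]
tool_rot: [-0.042, -0.705, 0.707, 0.038]
ft_force: [-0.3, 0.4, -0.3]
grip_width: 0.0007
t 21.4 pos [ 0.5525 -0.1629  0.133 ] q [-4.810e-01  5.520e-01  1.631e+00  1.000e-03  9.530e-01  1.202e+00] F [-0.3  0.4 -0.3] w 0.0007
tool x [-0.994  0.113 -0.006] y [ 0.006 -0.002 -1.   ] z [-0.113 -0.994  0.002]
[ 0.02277076 -0.07926646  0.13299822]
0.06
shift [ 0.0888  0.1062 -0.1879] turn [-2.000e-04  8.000e-04  2.481e-01]
0.03
shift [ 0.0466  0.1489 -0.1879] turn [-2.000e-04  8.000e-04  2.481e-01]
```

```bash
python3 -m crank '[[0.1,0.03,-0.188,0,0,0.248,-1],[0.1,0.03,-0.188,0,0,0.248,-1],[0.1,0.03,-0.188,0,0,0.248,-1],[0.1,0.03,-0.188,0,0,0.248,-1],[0.1,0.03,-0.188,0,0,0.248,-1],[0.1,0.03,-0.188,0,0,0.248,-1],[0.09,0.106,-0.188,0,0,0.248,-1],[0.09,0.106,-0.188,0,0,0.248,-1]]'
python3 - <<'E'
from h import *
o,M=st(); print(bf(o['position']))
ex=np.array([np.cos(yaw),np.sin(yaw),0]);ez=np.array([0,0,1.]);ty=(ex-ez)/2**.5
Pt=B(.0075,.0145,.0505); print('tip',bf(o['position']-.019*M[:,1]))
for d in (.02,.005): go(o,Pt+(.019-d)*ty,yaw-np.pi/2,ty)
w=vision.camera('wrist'); cv2.imwrite('pics/w12.png',w)
s=vision.camera('side'); cv2.imwrite('pics/s12.png',cv2.resize(s[90:240,150:320],None,fx=4,fy=4))
E
```

```text
time: 22.4
position: [0.5224, -0.0145, 0.0961]
tool_rot: [0.218, 0.742, -0.608, 0.18]
ft_force: [0.2, 0.5, -0.8]
grip_width: 0.0004
t 22.4 pos [ 0.5224 -0.0145  0.0961] q [-0.512  0.566  2.242  1.812  0.435 -0.624] F [ 0.2  0.5 -0.8] w 0.0004
tool x [-0.84   0.105 -0.532] y [ 0.542  0.165 -0.824] z [ 0.001 -0.981 -0.195]
[-0.02422544  0.06464759  0.0961114 ]
tip [-0.03409249  0.06035534  0.11177083]
shift [-0.0056  0.0836  0.1223] turn [ 0.072  -0.0106  0.071 ]
shift [-0.0123  0.1121  0.1289] turn [ 0.072  -0.0106  0.071 ]
```

View pics/w12.png

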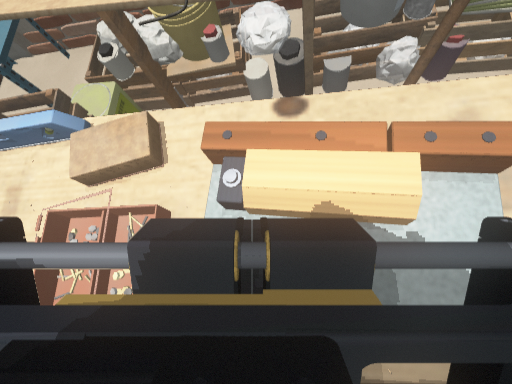

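View pics/s12.png

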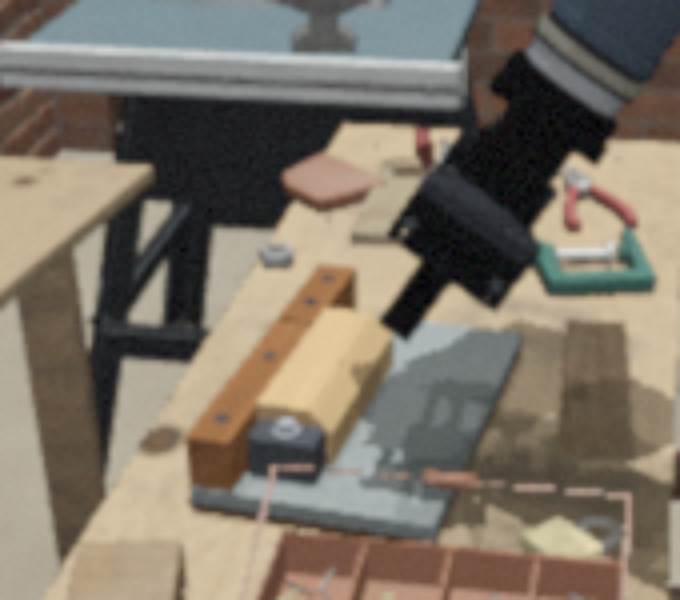

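```bash
python3 -m crank '[[0,0,0.05,0,0,0,-1],[0,0,0,0,0,0,-1],[0,0,0,0,0,0,-1],[0,0,0,0,0,0,-1],[0,0,0,0,0,0,-1],[0,0,0,0,0,0,-1]]'
python3 - <<'E'
from h import *
o,M=st(); print(bf(o['position']))
ex=np.array([np.cos(yaw),np.sin(yaw),0]);ez=np.array([0,0,1.]);ty=(ex-ez)/2**.5
Pt=B(.0075,.0145,.0505); print('tip',bf(o['position']-.019*M[:,1]))
for d in (.04,.02,.005): go(o,Pt+(.019-d)*ty,yaw-np.pi/2,ty)
E
```

```text
time: 23.25
position: [0.5234, -0.0153, 0.0972]
tool_rot: [0.218, 0.741, -0.609, 0.18]
ft_force: [0.1, 0.4, 0.4]
grip_width: 0.0007
t 23.25 pos [ 0.5234 -0.0153  0.0972] q [-0.513  0.564  2.239  1.803  0.434 -0.614] F [0.1 0.4 0.4] w 0.0007
tool x [-0.84   0.104 -0.532] y [ 0.543  0.164 -0.824] z [ 0.001 -0.981 -0.195]
[-0.02308741  0.06401604  0.09722077]
tip [-0.03297147  0.0597348   0.11287249]
shift [0.0066 0.0466 0.1125] turn [ 0.0718 -0.0104  0.0707]
shift [-0.0023  0.0846  0.1212] turn [ 0.0718 -0.0104  0.0707]
shift [-0.009   0.1131  0.1277] turn [ 0.0718 -0.0104  0.0707]
```

```bash
python3 -m crank '[[0,0,0,0.072,-0.01,0.071,-1],[0,0,0,0.072,-0.01,0.071,-1],[0,0,0,0.072,-0.01,0.071,-1],[0.007,0.047,0.112,0.072,-0.01,0.071,-1],[0.007,0.047,0.112,0.072,-0.01,0.071,-1],[0.007,0.047,0.112,0.072,-0.01,0.071,-1],[0.007,0.047,0.112,0.072,-0.01,0.071,-1]]'
python3 - <<'E'
from h import *
o,M=st(); print(bf(o['position']))
ex=np.array([np.cos(yaw),np.sin(yaw),0]);ez=np.array([0,0,1.]);ty=(ex-ez)/2**.5
Pt=B(.0075,.0145,.0505); print('tip',bf(o['position']-.019*M[:,1]))
for d in (.04,.02,.005): go(o,Pt+(.019-d)*ty,yaw-np.pi/2,ty)
w=vision.camera('wrist'); cv2.imwrite('pics/w13.png',w)
s=vision.camera('side'); cv2.imwrite('pics/s13.png',cv2.resize(s[90:240,150:320],None,fx=4,fy=4))
E
```

```text
time: 24.12
position: [0.5335, -0.0655, 0.0665]
tool_rot: [-0.309, -0.636, 0.667, -0.233]
ft_force: [-0.3, -0.1, 0.6]
grip_width: 0.0003
t 24.12 pos [ 0.5335 -0.0655  0.0665] q [-0.496  0.814  2.395  2.783  0.851 -1.603] F [-0.3 -0.1  0.6] w 0.0003
tool x [-0.7    0.082 -0.709] y [ 0.704 -0.081 -0.705] z [-0.115 -0.993 -0.001]
[-0.00725238  0.01524932  0.06648451]
tip [-0.02072524  0.01524928  0.0798816 ]
shift [0.0017 0.0015 0.0015] turn [ 0.     -0.0003 -0.0009]
shift [0.0019 0.0415 0.0015] turn [ 0.     -0.0003 -0.0009]
shift [0.0019 0.0715 0.0015] turn [ 0.     -0.0003 -0.0009]
```

View pics/s13.png

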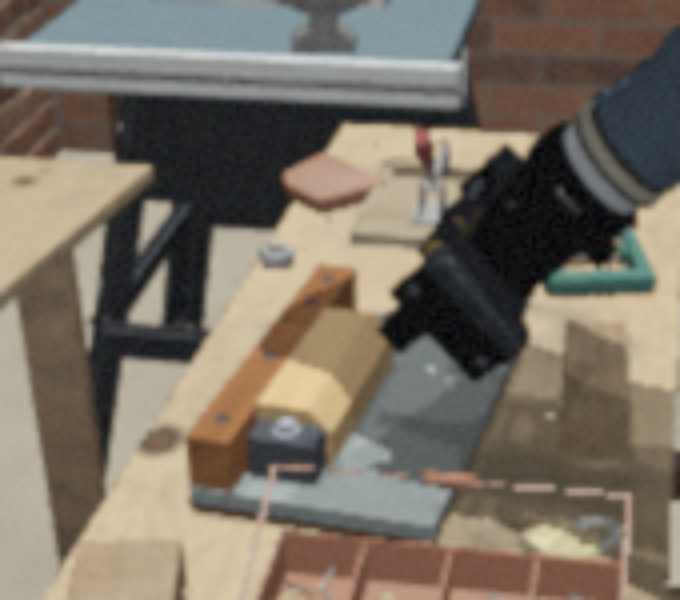

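View pics/w13.png

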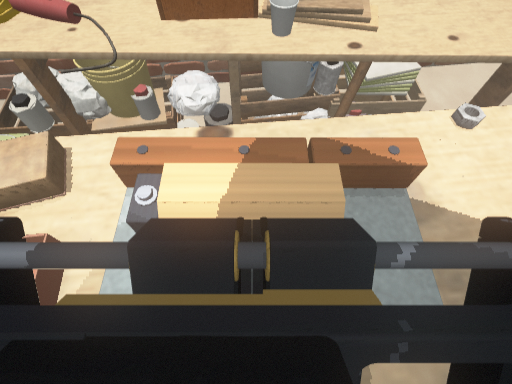

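```bash
python3 -m crank '[[0.002,0.03,0,0,0,0,-1],[0.002,0.055,0,0,0,0,-1],[0.002,0.068,0,0,0,0,-1],[0.002,0.068,0,0,0,0,-1]]'
python3 - <<'E'
from h import *
o,M=st(); print('tip',bf(o['position']-.019*M[:,1]))
E
```

```text
time: 24.72
position: [0.5568, -0.0682, 0.0399]
tool_rot: [-0.308, -0.637, 0.668, -0.233]
ft_force: [-1.0, 0.0, -1.2]
grip_width: 0.0007
t 24.73 pos [ 0.5568 -0.0682  0.0399] q [-0.468  0.871  2.33   2.808  0.842 -1.597] F [-1.   0.  -1.2] w 0.0007
tool x [-0.702  0.082 -0.708] y [ 0.703 -0.081 -0.706] z [-0.115 -0.993 -0.001]
tip [0.00274354 0.01525843 0.0533058 ]
```

```bash
python3 -m crank '[[0,0.006,0,0,0,0,-1],[0,0.01,0,0,0,0,-1],[0,0.01,0,0,0,0,-1]]'
python3 -m crank '[[0,0.004,0,0,0,0,-1],[0,0.004,0,0,0,0,-1]]'
python3 - <<'E'
from h import *
o,M=st(); print('tip',bf(o['position']-.019*M[:,1]))
E
```

```text
time: 25.1
position: [0.5595, -0.0686, 0.0371]
tool_rot: [-0.309, -0.637, 0.668, -0.232]
ft_force: [-1.6, 0.9, 3.1]
grip_width: 0.0006
time: 25.35
position: [0.5596, -0.0686, 0.0371]
tool_rot: [-0.309, -0.636, 0.668, -0.232]
ft_force: [-10.1, -0.3, 13.8]
grip_width: 0.0001
t 25.35 pos [ 0.5596 -0.0686  0.0371] q [-0.463  0.877  2.322  2.813  0.841 -1.595] F [-10.1  -0.3  13.8] w 0.0001
tool x [-0.701  0.084 -0.708] y [ 0.703 -0.083 -0.706] z [-0.118 -0.993 -0.001]
tip [0.00548788 0.01517796 0.05048759]
```

```bash
python3 -m crank '[[-0.001,0.002,0,0,0,0,-1],[-0.001,0.002,0,0,0,0,-1],[-0.001,0.002,0,0,0,0,-1]]'
python3 - <<'E'
from h import *
o,M=st(); print('tip',bf(o['position']-.019*M[:,1]))
E
```

```text
time: 25.72
position: [0.5596, -0.0686, 0.037]
tool_rot: [-0.309, -0.636, 0.668, -0.231]
ft_force: [-14.1, -1.7, 17.8]
grip_width: 0.0003
t 25.73 pos [ 0.5596 -0.0686  0.037 ] q [-0.463  0.876  2.321  2.814  0.838 -1.594] F [-14.1  -1.7  17.8] w 0.0003
tool x [-0.702  0.085 -0.707] y [ 0.702 -0.083 -0.707] z [-0.119 -0.993 -0.002]
tip [0.00551064 0.01518894 0.050458  ]
```

```bash
python3 -m crank '[[-0.003,0.001,0,0,0,0,-1],[-0.003,0.001,0,0,0,0,-1],[-0.003,0.001,0,0,0,0,-1]]'
python3 - <<'E'
from h import *
o,M=st(); print('tip',bf(o['position']-.019*M[:,1]))
E
```

```text
time: 26.1
position: [0.5595, -0.0686, 0.037]
tool_rot: [-0.309, -0.637, 0.668, -0.229]
ft_force: [-16.8, -2.2, 17.9]
grip_width: 0.0004
t 26.1 pos [ 0.5595 -0.0686  0.037 ] q [-0.461  0.873  2.319  2.814  0.829 -1.59 ] F [-16.8  -2.2  17.9] w 0.0004
tool x [-0.704  0.087 -0.704] y [ 0.7   -0.083 -0.71 ] z [-0.12  -0.993 -0.002]
tip [0.00552719 0.01521653 0.05047425]
```

```bash
python3 -m crank '[[-0.004,0.001,0,0,0,0,-1],[-0.004,0.001,0,0,0,0,-1],[-0.004,0.001,0,0,0,0,-1]]'
python3 - <<'E'
from h import *
o,M=st(); print('tip',bf(o['position']-.019*M[:,1]))
w=vision.camera('wrist'); cv2.imwrite('pics/w14.png',w)
s=vision.camera('side'); cv2.imwrite('pics/s14.png',cv2.resize(s[130:240,170:300],None,fx=5,fy=5))
st()
E
```

```text
time: 26.48
position: [0.5595, -0.0686, 0.0369]
tool_rot: [-0.308, -0.638, 0.669, -0.227]
ft_force: [-20.1, -3.3, 15.8]
grip_width: 0.0005
t 26.48 pos [ 0.5595 -0.0686  0.0369] q [-0.46   0.868  2.316  2.814  0.817 -1.586] F [-20.1  -3.3  15.8] w 0.0005
tool x [-0.708  0.089 -0.701] y [ 0.696 -0.083 -0.713] z [-0.122 -0.993 -0.003]
tip [0.00556502 0.01522236 0.05049995]
t 26.57 pos [ 0.5595 -0.0686  0.037 ] q [-0.46   0.868  2.316  2.814  0.817 -1.586] F [-19.6  -4.   16.7] w 0.0003
tool x [-0.708  0.089 -0.701] y [ 0.696 -0.083 -0.713] z [-0.122 -0.993 -0.003]
```

View pics/s14.png

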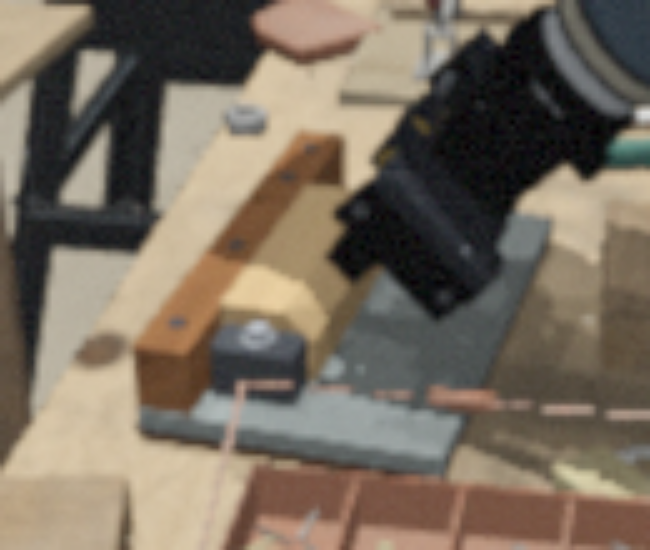

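View pics/w14.png

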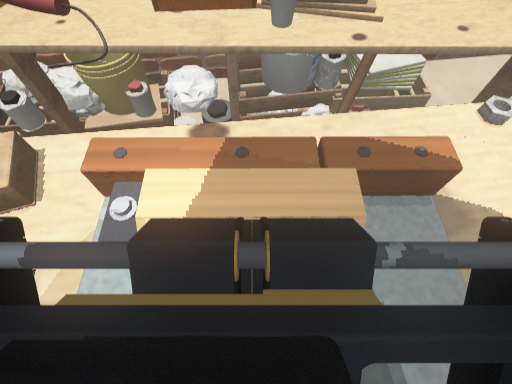

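The strip sits flush with the fence (columns 137–365) and its end is at the stop. The push is about 19 N into the fence, 16 N down and 6 N towards the stop, so I hand in.

```bash
python3 -c "
from rig import robot
print(robot.hand_in())
from h import st; st()"
```

```text
the job is handed in; nothing more can be done
None
the job is handed in; nothing more can be done
```

The strip is turned and lying flat on the bed, with its bevel up and away from the fence. Its square side is against the fence and its +y end against the stop block. The closed fingertips are pressing on the bevel, and I handed in at about 26.6 s with that push still on.

**How it got there:** I set the strip down against the stop, slid it into the fence with both open fingers, and pushed its far end until it stalled against the stop at about 20 N. The final push was made with the tool tilted 45°.

**Last checks:** The wrist force showed about 19 N into the fence, 16 N down and 6 N towards the stop, with nothing moving. The last pictures show the strip flush at both the fence and the stop. A picture taken before the end push had put it within about 1 mm of both. I did not touch the offcut, clamp or padlock, but I did not measure them again afterwards.

**What disagreed or failed:**
- **First grasp:** The fingertips are about 33 mm further back than stated, at about -19 mm along tool y. The first grasp only caught the strip's top edge and slipped off, nudging it a few mm. I corrected for this from the wrist picture, and the second grasp held at 49.7 mm.
- **Strip angle:** The strip was turned about 1.93 rad, outside the stated 0.6 to 1.6 rad. I went by the images.
- **Final tilt:** The wrist joints swung round partway through the tilt, so the tool stopped out of position, clear of the strip. I sent it to the right pose before making contact.

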